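# Garlic from the blocked drawer

## Task

I need the garlic bulb from the small wooden drawer unit on the worktop, but a glass jar and a food tin stand in front of the drawer. Stand both of them out of the way on the dark baking tray, pull the drawer well open and lay the garlic on the chopping board; the steel seasoning pot stays upright in the drawer. Then push the drawer fully shut and put the jar and the tin back, upright, each on the very spot where it stood.

Things in the scene. Friction and masses are not known exactly. Their poses are not given: they have to be found in the camera images.
- drawer_unit: Light wooden drawer unit on the worktop, 200 mm deep (its x), 270 wide (y), 92 high, fixed in place; origin at the centre of its underside on the worktop. Its front face is the plane x = -100 mm of its frame and looks along its -x axis, towards the robot. Spice jars and a low tin (up to 106 mm tall) stand on the rear half of its top, at x > 10 mm.
- drawer (a joint): How far the unit's only drawer is pulled out, along the unit's -x axis: 0 fully shut, 0.14 m fully open. It starts about 40 mm ajar, stays where it is left and slides with about 1.5 N of friction. Inside it is 228 mm wide and 166 mm long; side walls reach 55 mm above the worktop, its floor lies 14 mm above the worktop. Its front's inner side is flush with the unit's front face when shut.
- drawer_handle (a point): Middle of the drawer's steel bar handle: a level bar about 10 mm thick and 90 mm long, parallel to the drawer front, its middle 35 mm before the front's outer side and 56 mm above the worktop; moves with the drawer. The drawer front is 16 mm thick, 266 mm wide and reaches from 8 to 78 mm above the worktop.
- garlic: Whole garlic bulb, about 48 x 50 mm and 51 mm tall with a pointed top, widest about 20 mm above its base; 24 g. Origin at the centre of its base. It lies in the front part of the drawer, left or right, about half of it under the unit's top at the start; the wanted thing.
- seasoning_pot: Small round steel pot with knobbed lid (the lid is fixed on), 56 mm across, 62 mm tall; origin at the centre of its base. It stands beside the garlic in the drawer and stays there.
- glass_jar: Glass jar with a white lid, 58 mm (its x) by 62 mm (its y) across, 99 mm tall; about 0.4 kg. Origin at the centre of its base. It stands before the drawer's left or right half.
- food_tin: Round food tin, 58 mm across, 72 mm tall; about 0.25 kg. Origin at the centre of its base. It stands before the other half of the drawer.
- baking_tray: Dark rectangular baking tray, 131 mm (its x) by 191 mm (its y), fixed; the side area. Origin at the centre of its underside; flat floor 94 x 154 mm, 4 mm above the worktop, rim 23 mm high all round.
- chopping_board: Wooden chopping board, 200 mm (its x) by 140 mm (its y), 14 mm thick, fixed; origin at the centre of its underside.
There are look-alikes about, which are no part of the job. What is shaped like the garlic but orange or turquoise is not meant.

How it is judged:
By the outcome, as a careful person would: the job done as asked, in the order asked, and still so for the second after the job is handed in, with the robot touching nothing.
It also fails if it takes over 138 s, if anything falls off the work surface, if the arm or the gripper's body presses on something with over 40 N, if the wrist force passes 120 N, or if a joint passes its speed limit or range.

## Robot

A 6-joint arm with a two-finger parallel gripper is mounted at the origin on a cart in front of the work surface, level with it; the furniture and walls round the work are solid. World frame = base frame: x ahead of the robot, y to its left, z up, the work surface at z = 0. Lengths are in m, angles in rad, forces in N, time in s.
With the tool pointing down it reaches from about 0.25 to 0.775 m from the base axis. Payload 4 kg.
Tool frame: the origin (TCP) lies on the centre line of the jaws, within the pads' length; the fingertips stand 25 mm ahead of it and the grasp point (between the pads) lies 6 mm ahead of it; z points along the fingers, y is the line along which they close (so a half turn about z gives the same grasp; the last joint's range is limited). The gripper opens to 94 mm and grips with 3 to 60 N. Pads are 16 mm wide; open, the fingers measure 119 mm over their backs; the gripper's body (75 mm by 177 mm) begins 78 mm behind the grasp point.
Start: joints at [1.079, 0.087, 1.371, -0, 1.684, -0.103], TCP at [0.209, 0.509, 0.2] pointing down, gripper open.
Joint ranges: [-3.1, 3.1], [-0.76, 2.03], [0.27, 2.55], [-1.08, 4.22], [0.17, 2.65], [-2.57, 2.57]. Speed limits (rad/s): [2.79, 2.79, 3.14, 3.14, 3.14, 3.14].

## Interface

Orientations are given as [roll, pitch, yaw] about the fixed x, y, z axes, in that order (R = Rz(yaw) Ry(pitch) Rx(roll)).
In Python, from bench import sensors, optics, ticket gives the robot as it stands.
- The arm moves only by the tool send_rows, never from a script. Its argument "rows" is a list of rows, each a list of 6 numbers: the shift along the world's x, y, z in mm, then the turn, a rotation vector about the world's x, y, z in rad. In form: [[x, y, z, wx, wy, wz], ...]. A call has 1 to 8 rows; each row shifts and turns the commanded pose from where the row before left it; what a row does not reach is not made up. A row lasts 1/12 s, in which the tool goes at most 41.7 mm and 7.16 degrees, less where a joint would pass 70% of its speed; a pose out of reach is approached as far as the arm can. A call is refused whole if a number of a shift passes 41.7 or a number of a turn 0.125, either way. A call with a gripper value outside its range is refused whole. "grip" is the finger opening in mm, from 0 to 94, set as the call begins (left out, the last holds). The fingers move at their own pace and stop on an object; the grip force is fixed at half the most. Time passes only in rows, so rows that do not move let the fingers close. It gives the time, the measured TCP pose, the force, the opening and the grip force at its end, in the units of the state.
- sensors.get_obs(): the state, without advancing time (a new reading comes with each control period).
- optics.snapshot(name): name is "scene" or "top"; returns the picture (400x640x3 uint8, red, green, blue); there is no depth.
- optics.camera_model(name): a dict with "vertical_fov" (degrees; the focal length in pixels is half the picture's height over the tangent of half this angle, whatever the lens; pixels are square), "cx", "cy" (the principal point, pixels), "R" (3x3) and "t" (3): a world point X has camera coordinates R X + t. Camera axes: x right, y down, z forward; pixel columns grow to the right and rows downward; lengths in m; the calibration is good to about 2 mm. A picture is of the moment at which its call begins. camera_model takes no time and is no camera call.
- ticket.close_job(): hands the job in; it is judged then, once.
The state is a dict: "time": time; "joint_positions": joint angles; "qvel": joint speeds; "joint_torque": joint torques, N m; "tool_pos": TCP position; "ee_rot": TCP orientation; "wrist_force": force on the tool from outside, world axes, zero at the start; "wrist_torque": the same for the moment, N m; "width": finger opening in m; "finger_force": force on a finger pad.
Only numpy, scipy, OpenCV 4.12 (cv2) and the standard library are available. Lean on these libraries where they do the work, as an engineer would, in place of code of your own. Each camera call takes 0.05 s, during which the arm holds its last target. There are 200 camera calls.

## Working session

There is one attempt and no reset: what is moved stays moved. The work goes in short steps, Python scripts to look and compute and a tool call to move; the robot and the scene stay as the last step left them, time stands still between calls to the robot, and variables do not carry over. Pictures are saved under pics/ and viewed, at most 14 in all, crops included, and the job is handed in when it is done.

Besides the shell and the picture viewer there is one more tool, called after "Emit:" by a JSON object that holds its "name" and its "arguments". send_rows: Moves the arm, as the interface text tells. Its arguments: {"type":"object","properties":{"rows":{"type":"array"},"grip":{"type":"number"}},"required":["rows"]}

```bash
mkdir -p pics; ls; python3 - <<'E'
from bench import sensors, optics
import cv2,numpy as np
for n in("scene","top"):
    cv2.imwrite(f"pics/{n}0.png",cv2.cvtColor(optics.snapshot(n),cv2.COLOR_RGB2BGR))
    m=optics.camera_model(n);print(n,m, -np.array(m["R"]).T@np.array(m["t"]))
print(sensors.get_obs())
E
```

```text
pics
scene {'vertical_fov': 52.595803428667914, 'cx': 318.7811924844873, 'cy': 199.4607812343247, 'R': array([[ 0.86741984, -0.49754668,  0.00548912],
       [-0.31757611, -0.56208544, -0.76367884],
       [ 0.38305122,  0.66068696, -0.645573  ]]), 't': array([-0.51052996,  0.24280472,  0.74742984])} [ 0.23364888 -0.61135264  0.67074771]
top {'vertical_fov': 51.96493025254342, 'cx': 313.2463014455692, 'cy': 196.6684531040415, 'R': array([[-0.0214282 , -0.99970075, -0.01180006],
       [-0.98515131,  0.02312442, -0.17012397],
       [ 0.17034593,  0.0079794 , -0.98535201]]), 't': array([0.02467991, 0.59648849, 1.13524089])} [0.3947766  0.00182054 1.22038011]
{'time': 0.1, 'joint_positions': array([ 1.07887769e+00,  8.78677987e-02,  1.37203571e+00, -2.44636205e-06,
        1.68364184e+00, -1.03078377e-01]), 'qvel': array([ 0.00132078, -0.00153666, -0.00474113,  0.00118466,  0.00091178,
        0.0011466 ]), 'joint_torque': array([ 1.76159687e-03, -3.41250157e+01, -3.03303552e+01,  7.18873227e-02,
        3.03488981e-02, -1.07241178e-04]), 'tool_pos': array([0.20827189, 0.50850471, 0.19916272]), 'ee_rot': array([-3.13965008e+00, -1.98505621e-04,  2.75275193e+00]), 'wrist_force': array([-0.33720195,  0.7536741 ,  0.23361325]), 'wrist_torque': array([ 0.00305517,  0.03223475, -0.01427538]), 'finger_force': 0.0, 'width': 0.09393053719104362}
```

View pics/top0.png

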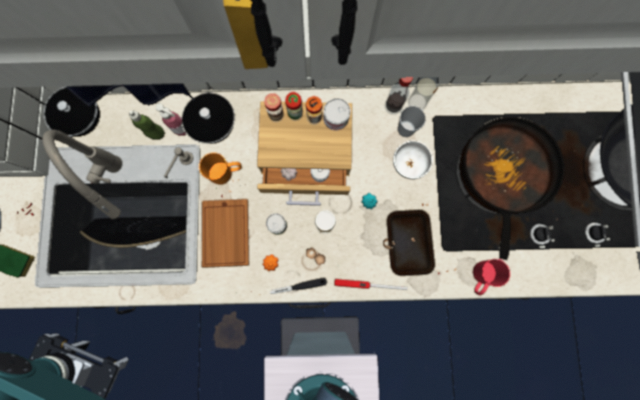

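View pics/scene0.png

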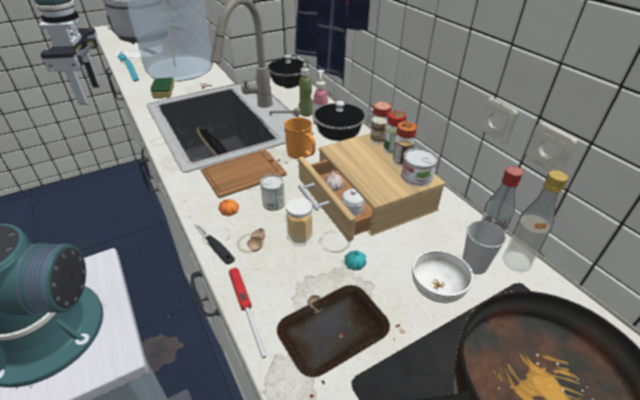

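Top: tin (276,224), jar (325,220), garlic (290,172), pot (319,172), board (225,233), tray (410,242). In the scene view the tin is at (272,193), the jar at (300,220), the garlic at (335,182) and the pot at (353,202). I'll enlarge both for details.

```bash
python3 - <<'E'
import cv2
a=cv2.imread("pics/top0.png")[90:285,195:440]
cv2.imwrite("pics/topc.png",cv2.resize(a,None,fx=3,fy=3,interpolation=cv2.INTER_CUBIC))
a=cv2.imread("pics/scene0.png")[95:295,200:450]
cv2.imwrite("pics/scenec.png",cv2.resize(a,None,fx=3,fy=3,interpolation=cv2.INTER_CUBIC))
E
```

```text
(no output)
```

View pics/topc.png

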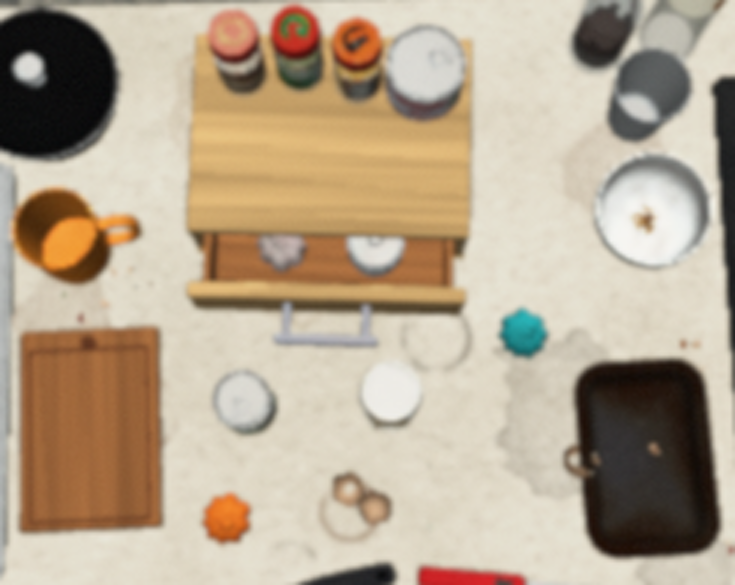

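View pics/scenec.png

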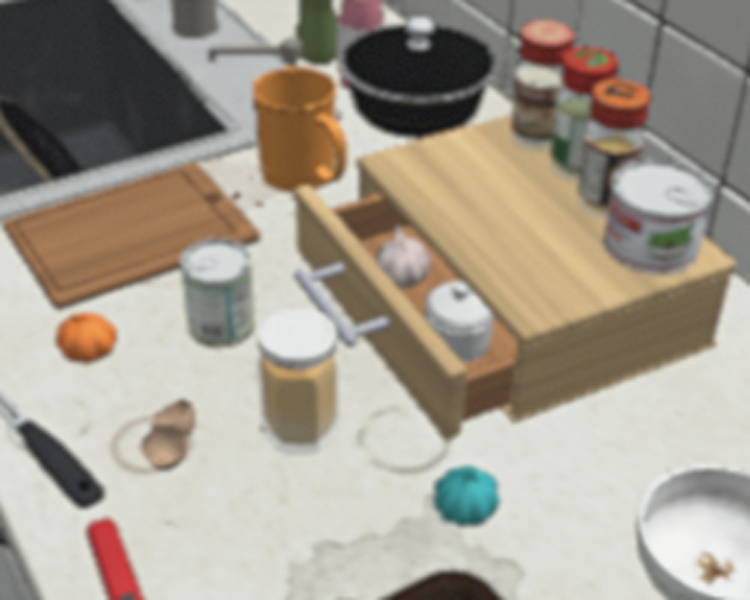

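The enlarged top view shows the tin lid at (276,224), jar lid at (325,221), handle bar from (287,203) to (320,205), and the unit's front top edge from (258,167) to (351,170). The scene view is sharp enough to triangulate lids, handle ends, garlic tip and pot knob.

```bash
cat > h.py <<'E'
import numpy as np, cv2
from bench import optics, sensors
M={n:optics.camera_model(n) for n in("scene","top")}
def f(n): return 200/np.tan(np.radians(M[n]["vertical_fov"]/2))
def ray(n,p):
    m=M[n]; R=np.array(m["R"]);t=np.array(m["t"])
    d=R.T@np.array([(p[0]-m["cx"])/f(n),(p[1]-m["cy"])/f(n),1]); return -R.T@t,d/np.linalg.norm(d)
def plane(n,p,z):
    o,d=ray(n,p); return o+d*(z-o[2])/d[2]
def tri(pt,ps):
    o1,d1=ray("top",pt);o2,d2=ray("scene",ps)
    s=np.linalg.lstsq(np.c_[d1,-d2],o2-o1,rcond=None)[0]
    a=o1+s[0]*d1;b=o2+s[1]*d2
    return (a+b)/2, np.linalg.norm(a-b)
def proj(n,X):
    m=M[n]; c=np.array(m["R"])@X+np.array(m["t"]); return np.array([m["cx"],m["cy"]])+f(n)*c[:2]/c[2]
def T(x,y): return np.array([x/3+195-1/3,y/3+90-1/3])
def S(x,y): return np.array([x/3+200-1/3,y/3+95-1/3])
def snap(n,fn=None):
    im=cv2.cvtColor(optics.snapshot(n),cv2.COLOR_RGB2BGR)
    if fn: cv2.imwrite(fn,im)
    return im
np.set_printoptions(precision=4,suppress=True)
E
python3 - <<'E'
from h import *
P=dict(unitFL=((190,230),(362,160)),unitFR=((467,240),(522,335)),hL=((276,340),(300,275)),hR=((376,344),(350,338)),
tin=((244,401),(216,262)),jar=((391,392),(298,338)),pot=((376,240),(459,293)),garlic=((285,240),(400,232)),dfL=((190,298),(300,190)),dfR=((463,308),(463,372)),
boardNR=((158,328),(183,168)),boardfr=((160,526),(258,236)))
for k,(a,b) in P.items(): print(k,*tri(T(*a),S(*b)))
for k,c,z in (("board",[(22,332),(158,328),(160,526),(22,530)],.014),("tray",[(577,362),(705,360),(718,552),(590,554)],.023),("unitrear",[(470,40),(196,38)],.092)):
    q=np.array([plane("top",T(*p),z) for p in c]);print(k,q.mean(0));print(q)
E
```

```text
unitFL [0.6843 0.165  0.088 ] 0.005484640776332161
unitFR [ 0.6672 -0.0966  0.0913] 0.005278716615442803
hL [0.5819 0.0875 0.0533] 0.004288530920740936
hR [ 0.5745 -0.0084  0.0612] 0.004265012936247511
tin [0.5217 0.1171 0.0697] 0.0036850215966387004
jar [ 0.5246 -0.0208  0.0923] 0.0038785387898979317
pot [ 0.6734 -0.0104  0.0673] 0.0016707254223271536
garlic [0.6737 0.0774 0.0707] 0.0004942313930297811
dfL [0.6221 0.1663 0.0763] 0.007805721245598217
dfR [ 0.6108 -0.0944  0.0773] 0.018176600737093106
boardNR [0.5606 0.1988 0.1075] 0.04989399330089127
boardfr [0.4827 0.1518 0.0914] 0.17382493986608924
board [0.5032 0.2744 0.014 ]
[[0.6    0.3442 0.014 ]
 [0.6009 0.2085 0.014 ]
 [0.4064 0.2054 0.014 ]
 [0.4054 0.3394 0.014 ]]
tray [ 0.4631 -0.2673  0.023 ]
[[ 0.556  -0.2042  0.023 ]
 [ 0.5551 -0.3293  0.023 ]
 [ 0.3704 -0.3288  0.023 ]
 [ 0.3711 -0.207   0.023 ]]
unitrear [0.8675 0.0272 0.092 ]
[[ 0.863  -0.1054  0.092 ]
 [ 0.872   0.1599  0.092 ]]
```

```bash
cat >> h.py <<'E'
def quad(im,box,cond,n="top",z=0.):
    x0,y0,x1,y1=box; c=cv2.resize(im[y0:y1,x0:x1],None,fx=4,fy=4,interpolation=cv2.INTER_CUBIC)
    hsv=cv2.cvtColor(c,cv2.COLOR_BGR2HSV).astype(int); g=cv2.cvtColor(c,cv2.COLOR_BGR2GRAY).astype(int)
    m=cond(hsv,g).astype(np.uint8)
    cs=max(cv2.findContours(m,cv2.RETR_EXTERNAL,cv2.CHAIN_APPROX_NONE)[0],key=cv2.contourArea)
    return (cs[:,0,:]+.5)/4-.5+[x0,y0]
E
python3 - <<'E'
from h import *
t=cv2.imread("pics/top0.png")
for nm,box,cond,z in (("board",(190,190,256,275),lambda h,g:(g<165)&(h[...,1]>70),.014),("tray",(380,203,442,282),lambda h,g:g<120,.023),
 ("tray100",(380,203,442,282),lambda h,g:g<150,.023)):
    c=quad(t,box,cond)
    w=np.array([plane("top",p,z)[:2] for p in c],np.float32)*1000
    print(nm,cv2.minAreaRect(w), cv2.minAreaRect(c.astype(np.float32)))
# grey profiles across board & unit
g=cv2.cvtColor(t,cv2.COLOR_BGR2GRAY)
print(g[240,195:206],g[240,244:254]); print(g[185:215,303]); print(g[190,252:264],g[190,340:356]); print(g[150,252:264],g[150,345:358])
E
```

```text
board ((503.4248046875, 274.5618896484375), (198.3175506591797, 138.95315551757812), 1.1950809955596924) ((224.56886291503906, 232.63681030273438), (68.17909240722656, 47.54512023925781), 89.42705535888672)
tray ((461.7969665527344, -259.2305908203125), (189.31410217285156, 141.79183959960938), 2.1832964420318604) ((407.71844482421875, 242.48443603515625), (66.61847686767578, 48.91838455200195), 83.79655456542969)
tray100 ((462.04388427734375, -258.8117980957031), (191.71640014648438, 145.31138610839844), 2.2519311904907227) ((407.5762634277344, 242.474365234375), (67.5323486328125, 50.128326416015625), 83.71749877929688)
[180 177 181 204 213 200 161 124 108 100  98] [102 110 114 114 136 179 210 218 219 217]
[157 172 173 163 136  98  73  75 115 173 204 212 211 213 214 207 195 184
 169 153 173 202 213 211 210 208 210 215 219 219]
[214 213 213 212 212 202 172 123  87  79  76  77] [134 134 137 137 136 135 135 138 140 155 188 216 224 224 226 226]
[218 220 220 219 209 187 170 166 167 166 166 167] [181 181 181 181 180 175 177 195 212 220 221 221 220]
```

```bash
python3 - <<'E'
from h import *
t=cv2.imread("pics/top0.png");s=cv2.imread("pics/scene0.png")
def ell(im,box,cond):
    c=quad(im,box,cond); return cv2.fitEllipse(cv2.convexHull(c.astype(np.float32)))
jt=ell(t,(310,205,342,236),lambda h,g:(g>218)&(h[...,1]<16))
js=ell(s,(280,196,318,224),lambda h,g:(g>200)&(h[...,1]<25))
print(jt,js)
jT,jS=np.array(jt[0]),T(0,0)*0+np.array(js[0])
tT,tS=T(243,399),S(217,262)
for k,a,b,z in (("jar",T(391,392),S(298,335),.099),("jarm",jT,jS,.099),("tin",tT,tS,.072),("hL",T(279,340),S(302,274),.056),("hR",T(375,343),S(350,338),.056),("garlic",T(285,240),S(400,232),.065),("pot",T(376,240),S(459,293),.076)):
    print(k,*tri(a,b),plane("top",a,z)[:2],plane("scene",b,z)[:2])
print("unit front",plane("top",T(190,234),.092),plane("top",T(470,243),.092)); print("drawer front top", plane("top",T(190,298),.078),plane("top",T(463,307),.078))
print("trayscene",[plane("scene",p,.023) for p in ((278,326),(350,286),(391,322),(310,375))])
print("boardscene",[plane("scene",S(*p),.014) for p in ((5,228),(190,167),(258,236),(62,303))])
E
```

```text
((325.0486755371094, 219.56764221191406), (18.672849655151367, 19.046850204467773), 53.64537811279297) ((294.036865234375, 209.06260681152344), (30.332271575927734, 36.730709075927734), 39.85326385498047)
jar [ 0.5244 -0.0208  0.0952] 0.004274510587767859 [ 0.522  -0.0199] [ 0.5246 -0.0252]
jarm [ 0.5208 -0.0187  0.0892] 0.009407810342665733 [ 0.5241 -0.0201] [ 0.5113 -0.0278]
tin [0.5234 0.1183 0.0684] 0.0029673299935724937 [0.5216 0.1184] [0.5231 0.1135]
hL [0.5816 0.0842 0.0566] 0.005071889208636224 [0.5793 0.0851] [0.5845 0.0843]
hR [ 0.5754 -0.0074  0.0601] 0.0037116729792982957 [ 0.5743 -0.0067] [ 0.5796 -0.0038]
garlic [0.6737 0.0774 0.0707] 0.0004942313930297811 [0.6753 0.0777] [0.6777 0.084 ]
pot [ 0.6734 -0.0104  0.0673] 0.0016707254223271536 [ 0.6706 -0.0099] [ 0.668  -0.0192]
unit front [0.6768 0.1655 0.092 ] [ 0.6617 -0.0979  0.092 ]
drawer front top [0.618  0.1674 0.078 ] [ 0.6033 -0.0903  0.078 ]
trayscene [array([ 0.3774, -0.2197,  0.023 ]), array([ 0.5398, -0.209 ,  0.023 ]), array([ 0.5603, -0.3143,  0.023 ]), array([ 0.3838, -0.3278,  0.023 ])]
boardscene [array([0.4042, 0.3248, 0.014 ]), array([0.592 , 0.3347, 0.014 ]), array([0.5997, 0.2005, 0.014 ]), array([0.4133, 0.1965, 0.014 ])]
```

Emit:
{"name": "send_rows", "arguments": {"rows": [[19.7,-33.1,0,0,0,0.021],[19.7,-33.1,0,0,0,0.021],[19.7,-33.1,0,0,0,0.021],[19.7,-33.1,0,0,0,0.021],[19.7,-33.1,0,0,0,0.021],[19.7,-33.1,0,0,0,0.021],[19.7,-33.1,0,0,0,0.021],[19.7,-33.1,0,0,0,0.021]], "grip": 94}}

```text
time: 0.77
tool_pos: [0.3663, 0.2424, 0.1998]
ee_rot: [-3.141, -0.0, 2.922]
wrist_force: [0.8, 0.9, -0.5]
width: 0.0938
finger_force: 0.0
```

Emit:
{"name": "send_rows", "arguments": {"rows": [[19.7,-33.1,0,0,0,0.021],[19.7,-33.1,0,0,0,0.021],[19.7,-33.1,0,0,0,0.021],[19.7,-33.1,0,0,0,0.021],[19.7,-33.1,0,0,0,0.021],[19.7,-33.1,0,0,0,0.021],[19.7,-33.1,0,0,0,0.021],[19.7,-33.1,0,0,0,0.021]]}}

```text
time: 1.43
tool_pos: [0.524, -0.0225, 0.1997]
ee_rot: [3.141, -0.001, 3.089]
wrist_force: [-0.1, -0.1, 0.2]
width: 0.0941
finger_force: 0.0
```

Emit:
{"name": "send_rows", "arguments": {"rows": [[0,0,0,0,0,0],[0,0,0,0,0,0],[0,0,0,0,0,0]]}}

```text
time: 1.68
tool_pos: [0.5232, -0.0202, 0.1996]
ee_rot: [3.141, -0.002, 3.088]
wrist_force: [-0.3, -0.9, 0.1]
width: 0.0938
finger_force: 0.0
```

Emit:
{"name": "send_rows", "arguments": {"rows": [[0,0,-20,0,0,0],[0,0,-25,0,0,0],[0,0,-25,0,0,0],[0,0,-20,0,0,0],[0,0,-15,0,0,0],[0,0,-9,0,0,0],[0,0,0,0,0,0]]}}

```text
time: 2.27
tool_pos: [0.5216, -0.0189, 0.084]
ee_rot: [3.141, -0.004, 3.091]
wrist_force: [-0.0, -0.9, -1.6]
width: 0.0939
finger_force: 0.0
```

```bash
python3 - <<'E'
from h import *
a=snap("scene","pics/scene1.png")[120:260,220:380]
cv2.imwrite("pics/c1.png",cv2.resize(a,None,fx=4,fy=4,interpolation=cv2.INTER_CUBIC))
E
```

```text
(no output)
```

View pics/c1.png

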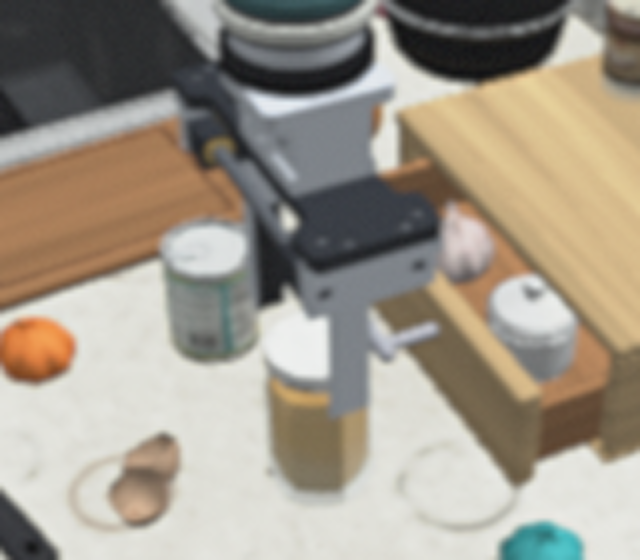

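The jar (crop 315,420) is between the fingers, with the near finger at (348,410) clear of it. I'll close, then compare the jar base before and after.

Emit:
{"name": "send_rows", "arguments": {"rows": [[0,0,0,0,0,0],[0,0,0,0,0,0],[0,0,0,0,0,0],[0,0,0,0,0,0],[0,0,0,0,0,0],[0,0,0,0,0,0],[0,0,0,0,0,0],[0,0,0,0,0,0]], "grip": 40}}

```text
time: 2.98
tool_pos: [0.524, -0.0209, 0.0866]
ee_rot: [-3.141, 0.001, 3.089]
wrist_force: [0.9, -1.3, 2.6]
width: 0.0561
finger_force: 30.0
```

```bash
cat >> h.py <<'E'
def shift(a,b,box):
    "pixel shift of patch box (x0,y0,x1,y1) from image a to b, subpixel"
    x0,y0,x1,y1=box
    A=cv2.resize(a[y0:y1,x0:x1],None,fx=8,fy=8,interpolation=cv2.INTER_CUBIC)
    B=cv2.resize(b[y0-6:y1+6,x0-6:x1+6],None,fx=8,fy=8,interpolation=cv2.INTER_CUBIC)
    r=cv2.matchTemplate(B,A,cv2.TM_CCOEFF_NORMED);_,v,_,l=cv2.minMaxLoc(r)
    return np.array(l)/8-6,v
E
python3 - <<'E'
from h import *
a=cv2.imread("pics/scene0.png");b=snap("scene","pics/scene2.png")
d,v=shift(a,b,(285,224,308,246));print(d,v)
p=np.array([300,240]);print((plane("scene",p+d,0.01)-plane("scene",p,.01))*1000); print(sensors.get_obs()["tool_pos"],sensors.get_obs()["width"])
E
```

```text
[ 0.    -0.125] 0.9992627501487732
[0.1827 0.3464 0.    ]
[ 0.524  -0.0209  0.0866] 0.05625303982792637
```

Emit:
{"name": "send_rows", "arguments": {"rows": [[0,0,15,0,0,0],[0,0,25,0,0,0],[0,0,25,0,0,0],[0,0,15,0,0,0],[-6,-15,0,0,0,0],[-9,-24,0,0,0,0],[-12,-30,0,0,0,0],[-12,-30,0,0,0,0]]}}

```text
time: 3.7
tool_pos: [0.4834, -0.1197, 0.1645]
ee_rot: [3.14, -0.003, 3.091]
wrist_force: [0.9, -0.2, -3.8]
width: 0.0561
finger_force: 30.0
```

Emit:
{"name": "send_rows", "arguments": {"rows": [[-12,-30,0,0,0,0],[-12,-30,0,0,0,0],[-12,-30,0,0,0,0],[-10,-28,0,0,0,0],[-8,-20,0,0,0,0],[-4,-10,0,0,0,0],[0,0,-20,0,0,0],[0,0,-20,0,0,0]]}}

```text
time: 4.37
tool_pos: [0.4271, -0.2682, 0.1262]
ee_rot: [-3.142, 0.002, 3.087]
wrist_force: [-0.4, 0.3, -3.9]
width: 0.0563
finger_force: 30.0
```

Emit:
{"name": "send_rows", "arguments": {"rows": [[0,0,-15,0,0,0],[0,0,-10,0,0,0],[0,0,-6,0,0,0],[0,0,-4,0,0,0],[0,0,0,0,0,0],[0,0,0,0,0,0]]}}

```text
time: 4.87
tool_pos: [0.4274, -0.2678, 0.092]
ee_rot: [-3.141, 0.001, 3.089]
wrist_force: [0.4, 0.5, -4.4]
width: 0.0562
finger_force: 30.0
```

Emit:
{"name": "send_rows", "arguments": {"rows": [[0,0,-1,0,0,0],[0,0,0,0,0,0],[0,0,0,0,0,0]]}}

```text
time: 5.12
tool_pos: [0.427, -0.2678, 0.0907]
ee_rot: [-3.141, 0.001, 3.089]
wrist_force: [-0.4, 0.6, -4.2]
width: 0.0563
finger_force: 30.0
```

```bash
python3 - <<'E'
from h import *
a=snap("scene","pics/scene3.png")[250:390,240:430]
cv2.imwrite("pics/c3.png",cv2.resize(a,None,fx=4,fy=4,interpolation=cv2.INTER_CUBIC))
o=sensors.get_obs();print(o["tool_pos"],o["wrist_force"])
E
```

```text
[ 0.427  -0.2678  0.0906] [ 0.019   0.0422 -3.6088]
```

View pics/c3.png

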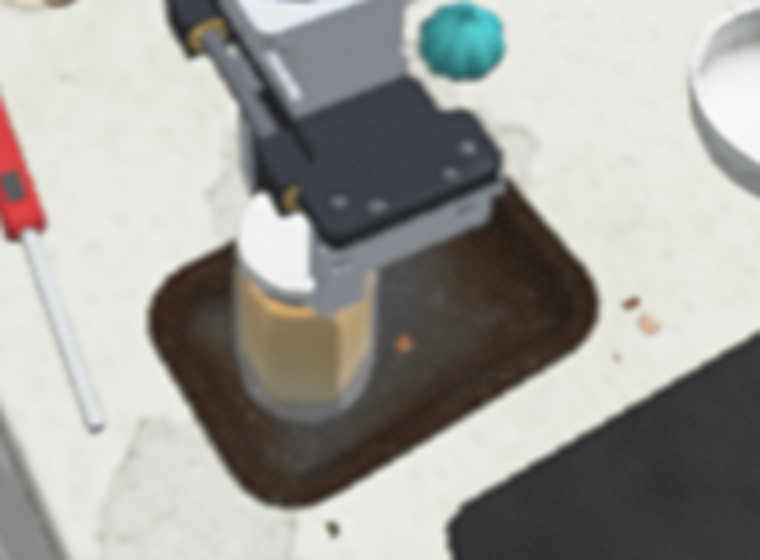

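The jar is held over the tray's left (near) half, its base at crop (312,385), inside the floor. I'll set it down and go on to the tin.

Emit:
{"name": "send_rows", "arguments": {"rows": [[0,0,-0.8,0,0,0],[0,0,0,0,0,0],[0,0,0,0,0,0]]}}

```text
time: 5.42
tool_pos: [0.4272, -0.2679, 0.0906]
ee_rot: [-3.141, 0.002, 3.089]
wrist_force: [-0.2, 1.5, 2.5]
width: 0.0561
finger_force: 30.0
```

Emit:
{"name": "send_rows", "arguments": {"rows": [[0,0,0,0,0,0],[0,0,0,0,0,0],[0,0,0,0,0,0],[0,0,0,0,0,0],[0,0,0,0,0,0],[0,0,10,0,0,0],[0,0,20,0,0,0],[0,0,30,0,0,0]], "grip": 84}}

```text
time: 6.08
tool_pos: [0.4251, -0.2664, 0.1477]
ee_rot: [3.138, -0.005, 3.089]
wrist_force: [0.2, -0.7, 0.4]
width: 0.0837
finger_force: 0.0
```

Emit:
{"name": "send_rows", "arguments": {"rows": [[0,0,30,0,0,0],[6,20,0,0,0,0],[8,32,0,0,0,0],[8,32,0,0,0,0],[8,32,0,0,0,0],[8,32,0,0,0,0],[8,32,0,0,0,0],[8,32,0,0,0,0]], "grip": 94}}

```text
time: 6.75
tool_pos: [0.481, -0.0542, 0.1805]
ee_rot: [-3.141, 0.001, 3.089]
wrist_force: [0.3, 0.0, 0.5]
width: 0.0941
finger_force: 0.0
```

Emit:
{"name": "send_rows", "arguments": {"rows": [[8,32,0,0,0,0],[8,32,0,0,0,0],[8,32,0,0,0,0],[8,32,0,0,0,0],[6,25,0,0,0,0],[4,20,0,0,0,0],[0,0,0,0,0,0],[0,0,0,0,0,0]]}}

```text
time: 7.42
tool_pos: [0.5228, 0.118, 0.1799]
ee_rot: [-3.141, 0.0, 3.091]
wrist_force: [-0.2, -1.2, 0.3]
width: 0.0939
finger_force: 0.0
```

Emit:
{"name": "send_rows", "arguments": {"rows": [[0,0,-20,0,0,0],[0,0,-30,0,0,0],[0,0,-30,0,0,0],[0,0,-20,0,0,0],[0,0,-16,0,0,0],[0,0,-10,0,0,0],[0,0,0,0,0,0],[0,0,0,0,0,0]]}}

```text
time: 8.08
tool_pos: [0.5228, 0.1166, 0.0538]
ee_rot: [-3.141, 0.0, 3.088]
wrist_force: [0.0, -0.4, 0.5]
width: 0.0941
finger_force: 0.0
```

Emit:
{"name": "send_rows", "arguments": {"rows": [[0,0,0,0,0,0],[0,0,0,0,0,0],[0,0,0,0,0,0],[0,0,0,0,0,0],[0,0,0,0,0,0],[0,0,0,0,0,0],[0,0,0,0,0,0],[0,0,0,0,0,0]], "grip": 40}}

```text
time: 8.75
tool_pos: [0.5229, 0.1177, 0.0537]
ee_rot: [3.141, 0.001, 3.089]
wrist_force: [-0.7, 1.4, 1.9]
width: 0.0562
finger_force: 30.0
```

```bash
python3 - <<'E'
from h import *
a=cv2.imread("pics/scene0.png");b=snap("scene","pics/scene4.png")
for box in ((260,190,274,211),(258,184,272,211)):
    d,v=shift(a,b,box);print(d,v)
    p=np.array([270,205]);print((plane("scene",p+d,0.01)-plane("scene",p,.01))*1000)
print(sensors.get_obs()["tool_pos"],sensors.get_obs()["width"])
c=b[120:260,220:380]; cv2.imwrite("pics/c4.png",cv2.resize(c,None,fx=4,fy=4,interpolation=cv2.INTER_CUBIC))
E
```

```text
[0. 0.] 0.9974784851074219
[0. 0. 0.]
[0. 0.] 0.9965335726737976
[0. 0. 0.]
[0.523  0.1177 0.0538] 0.05685843208133559
```

View pics/c4.png

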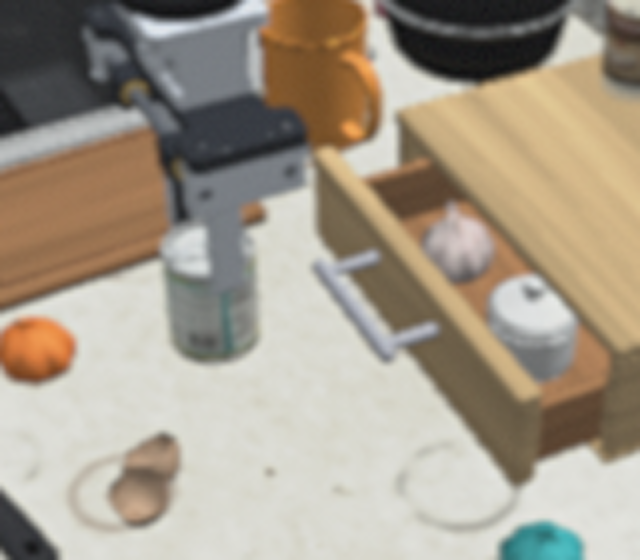

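Tin gripped at crop (212,300) without moving. Carrying it to the tray's other half.

Emit:
{"name": "send_rows", "arguments": {"rows": [[0,0,15,0,0,0],[0,0,25,0,0,0],[0,0,25,0,0,0],[0,0,15,0,0,0],[-1,-20,0,0,0,0],[-2,-32,0,0,0,0],[-2,-34,0,0,0,0],[-2,-34,0,0,0,0]]}}

```text
time: 9.47
tool_pos: [0.5149, -0.0037, 0.1326]
ee_rot: [-3.141, -0.001, 3.09]
wrist_force: [0.1, -0.2, -1.8]
width: 0.0565
finger_force: 30.0
```

Emit:
{"name": "send_rows", "arguments": {"rows": [[-2,-34,0,0,0,0],[-2,-34,0,0,0,0],[-2,-34,0,0,0,0],[-2,-34,0,0,0,0],[-2,-34,0,0,0,0],[-2,-34,0,0,0,0],[-2,-32,0,0,0,0],[-1,-20,0,0,0,0]]}}

```text
time: 10.13
tool_pos: [0.4994, -0.2618, 0.1323]
ee_rot: [-3.141, -0.002, 3.086]
wrist_force: [0.1, -0.0, -1.5]
width: 0.0565
finger_force: 30.0
```

Emit:
{"name": "send_rows", "arguments": {"rows": [[0,-10,0,0,0,0],[0,0,-20,0,0,0],[0,0,-22,0,0,0],[0,0,-18,0,0,0],[0,0,-10,0,0,0],[0,0,-4,0,0,0],[0,0,0,0,0,0],[0,0,0,0,0,0]]}}

```text
time: 10.8
tool_pos: [0.5013, -0.2685, 0.06]
ee_rot: [-3.141, 0.001, 3.089]
wrist_force: [-0.4, 0.1, -1.4]
width: 0.0566
finger_force: 30.0
```

Emit:
{"name": "send_rows", "arguments": {"rows": [[0,0,-1,0,0,0],[0,0,0,0,0,0],[0,0,0,0,0,0]]}}

```text
time: 11.05
tool_pos: [0.501, -0.2688, 0.0589]
ee_rot: [-3.141, 0.001, 3.089]
wrist_force: [0.3, -0.5, -2.3]
width: 0.0568
finger_force: 30.0
```

Emit:
{"name": "send_rows", "arguments": {"rows": [[0,0,-1,0,0,0],[0,0,0,0,0,0],[0,0,0,0,0,0]]}}

```text
time: 11.3
tool_pos: [0.5009, -0.2688, 0.0576]
ee_rot: [-3.141, 0.0, 3.089]
wrist_force: [0.2, -0.0, -1.2]
width: 0.0563
finger_force: 30.0
```

Emit:
{"name": "send_rows", "arguments": {"rows": [[0,0,0,0,0,0],[0,0,0,0,0,0],[0,0,0,0,0,0],[0,0,0,0,0,0],[0,0,10,0,0,0],[0,0,30,0,0,0],[0,0,40,0,0,0],[0,0,40,0,0,0]], "grip": 80}}

```text
time: 11.97
tool_pos: [0.4999, -0.2681, 0.1784]
ee_rot: [3.14, -0.002, 3.089]
wrist_force: [0.3, -0.4, 1.0]
width: 0.0802
finger_force: 0.0
```

Emit:
{"name": "send_rows", "arguments": {"rows": [[5.5,22,0,0,0,-0.1124],[5.5,22,0,0,0,-0.1124],[5.5,22,0,0,0,-0.1124],[5.5,22,0,0,0,-0.1124],[5.5,22,0,0,0,-0.1124],[5.5,22,0,0,0,-0.1124],[5.5,22,0,0,0,-0.1124]]}}

```text
time: 12.55
tool_pos: [0.5395, -0.1136, 0.1785]
ee_rot: [3.141, 0.001, 2.296]
wrist_force: [-0.6, 0.7, 0.8]
width: 0.0799
finger_force: 0.0
```

Emit:
{"name": "send_rows", "arguments": {"rows": [[5.5,22,0,0,0,-0.1124],[5.5,22,0,0,0,-0.1124],[5.5,22,0,0,0,-0.1124],[5.5,22,0,0,0,-0.1124],[5.5,22,0,0,0,-0.1124],[5.5,22,0,0,0,-0.1124],[5.5,22,0,0,0,-0.1124],[0,0,0,0,0,0]], "grip": 32}}

```text
time: 13.22
tool_pos: [0.5783, 0.0431, 0.1782]
ee_rot: [3.14, -0.002, 1.517]
wrist_force: [-0.8, -0.1, -0.1]
width: 0.033
finger_force: 0.0
```

```bash
python3 - <<'E'
from h import *
b=snap("scene","pics/scene5.png");t=snap("top","pics/top5.png")
c=np.hstack([cv2.resize(b[100:380,220:430],None,fx=1.9,fy=1.9,interpolation=cv2.INTER_CUBIC),cv2.resize(t[90:285,240:440],None,fx=2,fy=532/195,interpolation=cv2.INTER_CUBIC)])
cv2.imwrite("pics/c5.png",c); o=sensors.get_obs();print(c.shape,o["tool_pos"],o["ee_rot"],o["joint_positions"])
E
```

```text
(532, 799, 3) [0.5778 0.0397 0.178 ] [3.1409 0.0007 1.5187] [-0.0288  0.1568  1.3373 -0.0007  1.6468  0.0232]
```

View pics/c5.png

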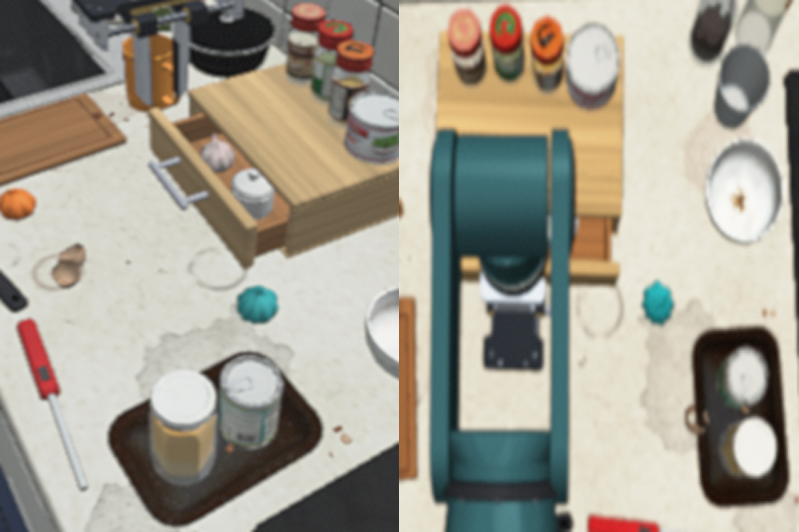

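Jar and tin stand upright in the tray, at (183,425) and (250,400) in the left panel. The gripper hangs over the handle. Descending onto the handle.

Emit:
{"name": "send_rows", "arguments": {"rows": [[0,0,-20,0,0,0],[0,0,-30,0,0,0],[0,0,-25,0,0,0],[0,0,-13,0,0,0],[0,0,0,0,0,0],[0,0,0,0,0,0]]}}

```text
time: 13.82
tool_pos: [0.5771, 0.0382, 0.0891]
ee_rot: [-3.14, 0.0, 1.515]
wrist_force: [-0.1, 0.2, 0.4]
width: 0.0321
finger_force: 0.0
```

```bash
python3 - <<'E'
from h import *
b=snap("scene","pics/scene6.png")
c=cv2.resize(b[120:230,260:380],None,fx=5,fy=5,interpolation=cv2.INTER_CUBIC)
cv2.imwrite("pics/c6.png",c); o=sensors.get_obs();print(c.shape,o["tool_pos"],o["wrist_force"])
E
```

```text
(550, 600, 3) [0.5782 0.0383 0.0906] [0.449  0.14   0.3974]
```

View pics/c6.png

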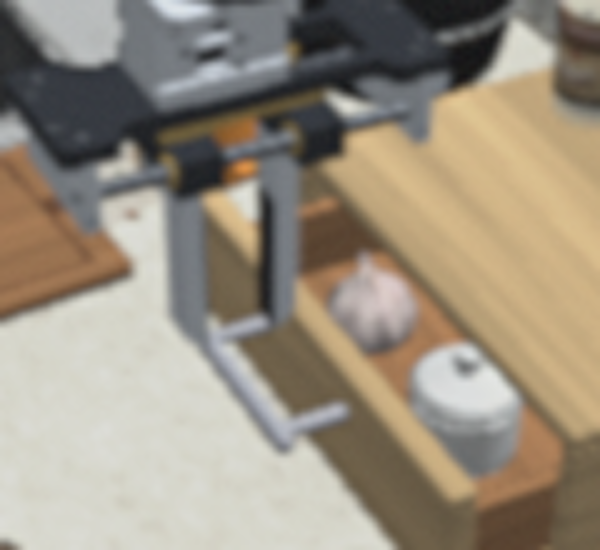

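```bash
python3 - <<'E'
from h import *
u=np.array([.9986,-.052,0]);v=np.array([.052,.9986,0]);c=np.array([.578,.0383,.0656])
cr=lambda X:(proj("scene",X)-[260,120])*5
for s in(-28,-16,16,28):
  for w in (-8,8): print(s,w,cr(c+u*s/1000+v*w/1000))
for x in (.574,.578,.582):
  print(x,cr(np.array([x,.038,.061])),cr(np.array([x,.038,.056])+v*.045),cr(np.array([x,.038,.056])-v*.045))
E
```

```text
-28 -8 [187.5628 397.9614]
-28 8 [173.3467 378.2092]
-16 -8 [211.0604 390.5274]
-16 8 [196.6382 370.9469]
16 -8 [272.7123 371.0225]
16 8 [257.7606 351.8889]
28 -8 [295.4613 363.8254]
28 8 [280.3184 344.8554]
0.574 [227.6538 381.5331] [188.1837 336.5865] [270.0743 446.254 ]
0.578 [235.1154 378.8655] [195.4512 334.0799] [277.6859 443.4008]
0.582 [242.5531 376.2065] [202.6962 331.581 ] [285.2724 440.557 ]
```

```bash
python3 - <<'E'
from h import *
for nm,c,half,off,sc in (("c4 tin, seen (228,303)",np.array([.523,.1177,.0538]),.028,[220,120],4),("c1 jar open seen(348,413)",np.array([.5225,-.0195,.085]),.047,[220,120],4)):
  for dz in (0,-.019,-.025):
    print(nm,dz,[(proj("scene",c+[w,-half-s,dz])-off)*sc for s in (0,.0125) for w in (-.008,.008)])
E
```

```text
c4 tin, seen (228,303) 0 [array([214.5022, 297.3797]), array([238.672 , 289.0749]), array([223.4269, 309.0398]), array([247.7464, 300.5901])]
c4 tin, seen (228,303) -0.019 [array([216.5875, 321.5672]), array([240.4441, 313.2155]), array([225.4173, 333.2855]), array([249.4198, 324.79  ])]
c4 tin, seen (228,303) -0.025 [array([217.2352, 329.0803]), array([240.9946, 320.7147]), array([226.0355, 340.8156]), array([249.9396, 332.3067])]
c1 jar open seen(348,413) 0 [array([336.3803, 417.1468]), array([363.1783, 406.7759]), array([347.8234, 431.7079]), array([374.8005, 421.1297])]
c1 jar open seen(348,413) -0.019 [array([337.0234, 443.1046]), array([363.4364, 432.6968]), array([348.3075, 457.7078]), array([374.8945, 447.0951])]
c1 jar open seen(348,413) -0.025 [array([337.2226, 451.1483]), array([363.5163, 440.7302]), array([348.4575, 465.7631]), array([374.9237, 455.1407])]
```

```bash
python3 - <<'E'
from h import *
b=cv2.imread("pics/scene6.png")
cv2.imwrite("pics/c6b.png",cv2.resize(b[155:205,285:335],None,fx=10,fy=10,interpolation=cv2.INTER_CUBIC))
E
```

```text
(no output)
```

View pics/c6b.png

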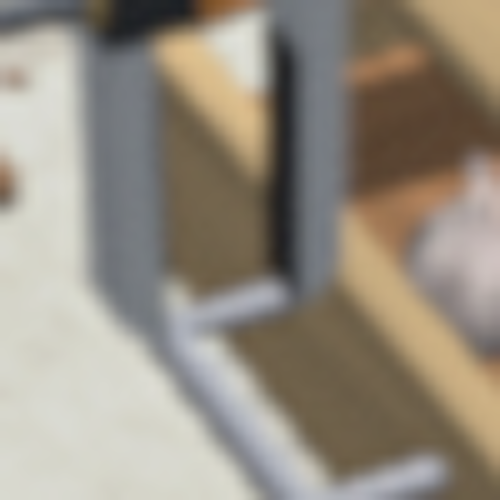

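The bar runs from (170,325) to (300,490) and passes between the two fingers. In the image the fingers seem to end higher than the text says. TCP z = 0.042 is safe either way.

Emit:
{"name": "send_rows", "arguments": {"rows": [[2,0,-8,0,0,0],[0,0,-10,0,0,0],[0,0,-10,0,0,0],[0,0,-10,0,0,0],[0,0,-10,0,0,0],[0,0,0,0,0,0]]}}

```text
time: 14.37
tool_pos: [0.5775, 0.0395, 0.0379]
ee_rot: [-3.136, 0.0, 1.515]
wrist_force: [0.2, 0.3, -0.9]
width: 0.0318
finger_force: 0.0
```

Emit:
{"name": "send_rows", "arguments": {"rows": [[0,0,0,0,0,0],[0,0,0,0,0,0],[0,0,0,0,0,0],[0,0,0,0,0,0],[0,0,0,0,0,0]], "grip": 4}}

```text
time: 14.78
tool_pos: [0.5805, 0.0394, 0.0422]
ee_rot: [3.139, -0.0, 1.515]
wrist_force: [1.8, 0.3, 0.6]
width: 0.0098
finger_force: 30.0
```

```bash
python3 - <<'E'
from h import *
b=snap("scene","pics/scene7.png")
c=cv2.resize(b[120:230,260:380],None,fx=5,fy=5,interpolation=cv2.INTER_CUBIC)
cv2.imwrite("pics/c7.png",c); o=sensors.get_obs();print(o["tool_pos"],o["wrist_force"],o["width"])
E
```

```text
[0.5805 0.0394 0.0422] [1.7537 0.062  0.0932] 0.010125494820144805
```

View pics/c7.png

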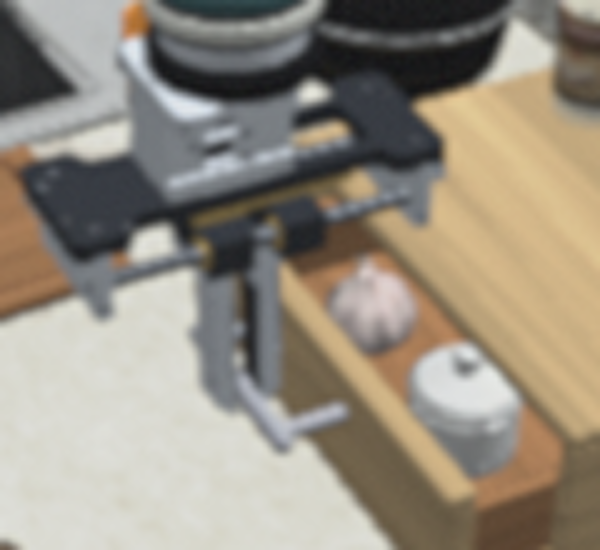

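Bar is gripped (10 mm wide). Pulling 90 mm.

Emit:
{"name": "send_rows", "arguments": {"rows": [[-6,0.3,0,0,0,0],[-12,0.7,0,0,0,0],[-14,0.8,0,0,0,0],[-14,0.8,0,0,0,0],[-14,0.8,0,0,0,0],[-14,0.8,0,0,0,0],[-12,0.7,0,0,0,0],[-4,0.2,0,0,0,0]]}}

```text
time: 15.5
tool_pos: [0.4886, 0.0438, 0.0422]
ee_rot: [3.141, 0.002, 1.515]
wrist_force: [1.5, -2.5, 0.6]
width: 0.0099
finger_force: 30.0
```

Emit:
{"name": "send_rows", "arguments": {"rows": [[0,0,0,0,0,0],[0,0,0,0,0,0],[0,0,0,0,0,0]]}}

```text
time: 15.75
tool_pos: [0.4902, 0.0438, 0.0421]
ee_rot: [3.141, 0.001, 1.515]
wrist_force: [-1.5, -4.1, 5.2]
width: 0.01
finger_force: 30.0
```

Emit:
{"name": "send_rows", "arguments": {"rows": [[0,0,0,0,0,0],[0,0,0,0,0,0],[0,0,0,0,0,0],[0,0,10,0,0,0],[0,0,30,0,0,0],[0,0,35,0,0,0],[0,0,40,0,0,0],[0,0,25,0,0,0]], "grip": 32}}

```text
time: 16.42
tool_pos: [0.4909, 0.0448, 0.186]
ee_rot: [3.136, -0.001, 1.516]
wrist_force: [1.4, -0.0, 0.5]
width: 0.0318
finger_force: 0.0
```

Emit:
{"name": "send_rows", "arguments": {"rows": [[-20,40,0,0,0,0],[-20,40,0,0,0,0],[-20,40,0,0,0,0],[-20,40,0,0,0,0],[0,30,0,0,0,0],[0,0,0,0,0,0]], "grip": 70}}

```text
time: 16.92
tool_pos: [0.4138, 0.2283, 0.182]
ee_rot: [3.141, -0.003, 1.522]
wrist_force: [0.8, -1.0, 0.3]
width: 0.0678
finger_force: 0.0
```

```bash
python3 - <<'E'
from h import *
b=snap("scene","pics/scene8.png");t=snap("top","pics/top8.png")
c=np.hstack([cv2.resize(b[100:220,240:380],None,fx=3.0,fy=3,interpolation=cv2.INTER_CUBIC),cv2.resize(t[130:250,245:370],None,fx=3,fy=3,interpolation=cv2.INTER_CUBIC)])
cv2.imwrite("pics/c8.png",c); o=sensors.get_obs();print(c.shape,o["tool_pos"],o["ee_rot"],o["width"])
E
```

```text
(360, 795, 3) [0.4148 0.2244 0.1817] [3.1414 0.0003 1.5181] 0.06965059079476153
```

View pics/c8.png

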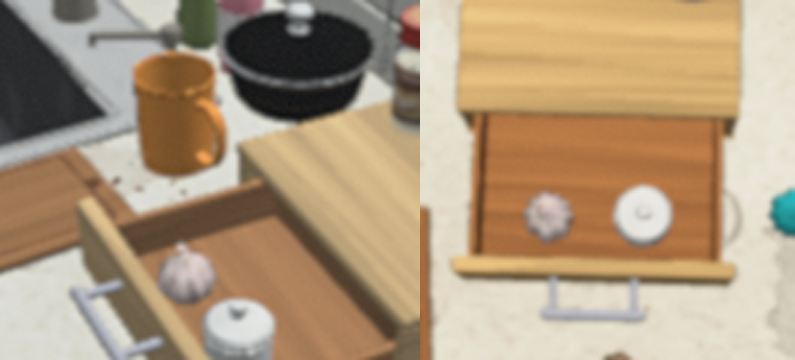

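Drawer well open. In the right panel the garlic is at (548,216) and the pot at (643,213) upright. Measuring the garlic.

```bash
python3 - <<'E'
from h import *
t=cv2.imread("pics/top8.png")
c=quad(t,(275,185,303,218),lambda h,g:(h[...,1]<95)&(g>110))
(e,ax,an)=cv2.fitEllipse(c.astype(np.float32));print(e,ax)
E=np.array(e)-1/3*0
print("top",plane("top",E,.034),plane("top",np.array([287.4,201.4]),.065))
print("tri tip",tri(np.array([287.4,201.2]),np.array([300.2,181.8])))
print("tri bulb",tri(E,np.array([302.1,191.5])))
print("pot",tri(np.array([319.6,200.3]),np.array([318.9,203.5])),plane("top",[319.2,201],.074))
E
```

```text
(287.381103515625, 201.57241821289062) (15.309303283691406, 16.050731658935547)
top [0.5871 0.0875 0.034 ] [0.5825 0.0852 0.065 ]
tri tip (array([0.5835, 0.0846, 0.0689]), np.float64(0.0020711507897830314))
tri bulb (array([0.5885, 0.0869, 0.0348]), np.float64(0.003225578465570459))
pot (array([ 0.5837, -0.0069,  0.0681]), np.float64(0.0013355505758256185)) [ 0.5801 -0.0055  0.074 ]
```

Emit:
{"name": "send_rows", "arguments": {"rows": [[13,-10.7,0,0,0,0.1208],[13,-10.7,0,0,0,0.1208],[13,-10.7,0,0,0,0.1208],[13,-10.7,0,0,0,0.1208],[13,-10.7,0,0,0,0.1208],[13,-10.7,0,0,0,0.1208],[13,-10.7,0,0,0,0.1208]], "grip": 70}}

```text
time: 17.6
tool_pos: [0.507, 0.1463, 0.1815]
ee_rot: [-3.141, 0.0, 2.364]
wrist_force: [0.3, 0.3, 0.1]
width: 0.0698
finger_force: 0.0
```

Emit:
{"name": "send_rows", "arguments": {"rows": [[13,-10.7,0,0,0,0.1208],[13,-10.7,0,0,0,0.1208],[13,-10.7,0,0,0,0.1208],[13,-10.7,0,0,0,0.1208],[13,-10.7,0,0,0,0.1208],[14,-10.7,0,0,0,0.1208],[0,0,0,0,0,0],[0,0,0,0,0,0]]}}

```text
time: 18.27
tool_pos: [0.5853, 0.0825, 0.181]
ee_rot: [3.142, -0.001, 3.08]
wrist_force: [-0.2, -0.7, 0.5]
width: 0.07
finger_force: 0.0
```

Emit:
{"name": "send_rows", "arguments": {"rows": [[0,0,-20,0,0,0],[0,0,-30,0,0,0],[0,0,-30,0,0,0],[0,0,-25,0,0,0],[0,0,-15,0,0,0],[0,0,-10,0,0,0],[0,0,-5,0,0,0],[0,0,0,0,0,0]]}}

```text
time: 18.93
tool_pos: [0.5844, 0.0845, 0.0458]
ee_rot: [3.142, -0.001, 3.085]
wrist_force: [-0.4, -0.2, 0.4]
width: 0.0702
finger_force: 0.0
```

Emit:
{"name": "send_rows", "arguments": {"rows": [[0,0,-2,0,0,0],[0,0,0,0,0,0],[0,0,0,0,0,0]]}}

```text
time: 19.18
tool_pos: [0.5861, 0.0845, 0.0458]
ee_rot: [3.141, 0.002, 3.085]
wrist_force: [0.1, 0.8, 0.7]
width: 0.0699
finger_force: 0.0
```

Emit:
{"name": "send_rows", "arguments": {"rows": [[0,0,-2,0,0,0],[0,0,-1,0,0,0],[0,0,0,0,0,0],[0,0,0,0,0,0]]}}

```text
time: 19.52
tool_pos: [0.5851, 0.0844, 0.0414]
ee_rot: [3.141, -0.0, 3.086]
wrist_force: [-0.2, -0.1, -0.0]
width: 0.0698
finger_force: 0.0
```

```bash
python3 - <<'E'
from h import *
b=snap("scene","pics/scene9.png")
c=cv2.resize(b[130:240,250:370],None,fx=5,fy=5,interpolation=cv2.INTER_CUBIC)
cv2.imwrite("pics/c9.png",c); o=sensors.get_obs();print(o["tool_pos"],o["wrist_force"])
for s in (-35,-47,35,47):
  for z in (.017,.042): print(s,z,(proj("scene",np.array([.586,.0845+s/1000,z]))-[250,130])*5)
E
```

```text
[0.5852 0.0845 0.0414] [-0.1812  0.6831  0.1067]
-35 0.017 [289.4147 379.6831]
-35 0.042 [288.799  340.6947]
-47 0.017 [301.2333 393.7903]
-47 0.042 [300.8094 354.718 ]
35 0.017 [224.0645 301.6782]
35 0.042 [222.4464 263.2214]
47 0.017 [213.4408 288.9974]
47 0.042 [211.669  250.6377]
```

View pics/c9.png

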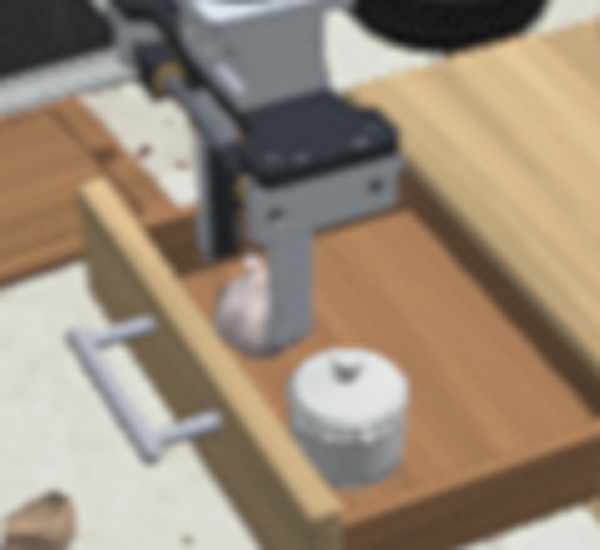

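The near finger ends at (290,345), which is z ≈ 0.042, so the tips are about at the reported TCP height, not 25 mm below it. I'll go lower in small steps and watch the force.

Emit:
{"name": "send_rows", "arguments": {"rows": [[0,0,-2,0,0,0],[0,0,-1,0,0,0],[0,0,0,0,0,0],[0,0,0,0,0,0]]}}

```text
time: 19.9
tool_pos: [0.585, 0.0844, 0.0382]
ee_rot: [3.142, -0.0, 3.086]
wrist_force: [-0.3, 0.3, -0.1]
width: 0.0701
finger_force: 0.0
```

Emit:
{"name": "send_rows", "arguments": {"rows": [[0,0,-1,0,0,0],[0,0,-1,0,0,0],[0,0,0,0,0,0],[0,0,0,0,0,0]]}}

```text
time: 20.23
tool_pos: [0.5851, 0.0844, 0.0363]
ee_rot: [3.142, -0.0, 3.086]
wrist_force: [0.4, 0.7, 0.3]
width: 0.0699
finger_force: 0.0
```

No contact at a height where the stated tips would already be in the floor, which confirms it. Continuing down.

Emit:
{"name": "send_rows", "arguments": {"rows": [[0,0,-2,0,0,0],[0,0,-2,0,0,0],[0,0,0,0,0,0],[0,0,0,0,0,0]]}}

```text
time: 20.57
tool_pos: [0.585, 0.0844, 0.0321]
ee_rot: [3.142, -0.0, 3.086]
wrist_force: [-0.5, 0.9, -0.5]
width: 0.0702
finger_force: 0.0
```

Emit:
{"name": "send_rows", "arguments": {"rows": [[0,0,-2,0,0,0],[0,0,-2,0,0,0],[0,0,0,0,0,0],[0,0,0,0,0,0]]}}

```text
time: 20.9
tool_pos: [0.585, 0.0844, 0.0281]
ee_rot: [3.142, -0.001, 3.086]
wrist_force: [-0.3, 0.3, 0.2]
width: 0.07
finger_force: 0.0
```

Emit:
{"name": "send_rows", "arguments": {"rows": [[0,0,-2,0,0,0],[0,0,-2,0,0,0],[0,0,0,0,0,0],[0,0,0,0,0,0]]}}

```text
time: 21.23
tool_pos: [0.585, 0.0844, 0.0241]
ee_rot: [3.142, -0.001, 3.086]
wrist_force: [-0.1, 0.5, 0.0]
width: 0.07
finger_force: 0.0
```

Emit:
{"name": "send_rows", "arguments": {"rows": [[0,0,-2,0,0,0],[0,0,0,0,0,0],[0,0,0,0,0,0]]}}

```text
time: 21.48
tool_pos: [0.585, 0.0845, 0.0222]
ee_rot: [3.142, -0.0, 3.086]
wrist_force: [-0.3, 0.5, -0.3]
width: 0.07
finger_force: 0.0
```

Emit:
{"name": "send_rows", "arguments": {"rows": [[0,0,0,0,0,0],[0,0,0,0,0,0],[0,0,0,0,0,0],[0,0,0,0,0,0],[0,0,0,0,0,0],[0,0,0,0,0,0]], "grip": 30}}

```text
time: 21.98
tool_pos: [0.5852, 0.0844, 0.0225]
ee_rot: [3.141, 0.0, 3.086]
wrist_force: [0.3, 0.2, 0.4]
width: 0.0463
finger_force: 30.0
```

Emit:
{"name": "send_rows", "arguments": {"rows": [[0,0,10,0,0,0],[0,0,25,0,0,0],[0,0,30,0,0,0],[0,0,30,0,0,0],[0,0,25,0,0,0],[-6,14,0,0,0,0],[-11,26,0,0,0,0],[-12,27,0,0,0,0]]}}

```text
time: 22.65
tool_pos: [0.5561, 0.1518, 0.143]
ee_rot: [3.141, 0.001, 3.083]
wrist_force: [0.2, 0.4, -1.7]
width: 0.0464
finger_force: 30.0
```

Emit:
{"name": "send_rows", "arguments": {"rows": [[-12,27,0,0,0,0],[-12,27,0,0,0,0],[-12,27,0,0,0,0],[-11,26,0,0,0,0],[-7,14,0,0,0,0],[0,0,-20,0,0,0],[0,0,-30,0,0,0],[0,0,-30,0,0,0]]}}

```text
time: 23.32
tool_pos: [0.5021, 0.2738, 0.0626]
ee_rot: [3.14, 0.003, 3.087]
wrist_force: [0.1, 0.6, -1.2]
width: 0.0461
finger_force: 30.0
```

Emit:
{"name": "send_rows", "arguments": {"rows": [[0,0,-20,0,0,0],[0,0,-10,0,0,0],[0,0,-6,0,0,0],[0,0,-2,0,0,0],[0,0,0,0,0,0],[0,0,0,0,0,0]]}}

```text
time: 23.82
tool_pos: [0.5033, 0.2729, 0.0261]
ee_rot: [3.14, 0.003, 3.085]
wrist_force: [0.0, 0.2, 0.1]
width: 0.0463
finger_force: 30.0
```

Emit:
{"name": "send_rows", "arguments": {"rows": [[0,0,-1,0,0,0],[0,0,0,0,0,0],[0,0,0,0,0,0]]}}

```text
time: 24.07
tool_pos: [0.5027, 0.2726, 0.0243]
ee_rot: [3.141, 0.001, 3.085]
wrist_force: [0.2, -0.4, -0.1]
width: 0.0458
finger_force: 30.0
```

Emit:
{"name": "send_rows", "arguments": {"rows": [[0,0,-1,0,0,0],[0,0,0,0,0,0],[0,0,0,0,0,0]]}}

```text
time: 24.32
tool_pos: [0.5022, 0.2724, 0.0225]
ee_rot: [3.141, 0.0, 3.086]
wrist_force: [0.6, -0.2, -0.2]
width: 0.0457
finger_force: 30.0
```

Emit:
{"name": "send_rows", "arguments": {"rows": [[0,0,-0.7,0,0,0],[0,0,0,0,0,0],[0,0,0,0,0,0]]}}

```text
time: 24.57
tool_pos: [0.5023, 0.2725, 0.0224]
ee_rot: [3.141, 0.0, 3.086]
wrist_force: [-2.2, -0.5, 4.6]
width: 0.0462
finger_force: 30.0
```

Emit:
{"name": "send_rows", "arguments": {"rows": [[0,0,0,0,0,0],[0,0,0,0,0,0],[0,0,0,0,0,0],[0,0,0,0,0,0],[0,0,10,0,0,0],[0,0,30,0,0,0],[0,0,40,0,0,0],[0,0,40,0,0,0]], "grip": 66}}

```text
time: 25.23
tool_pos: [0.5012, 0.272, 0.1423]
ee_rot: [-3.14, -0.003, 3.086]
wrist_force: [1.0, 0.4, 0.2]
width: 0.0661
finger_force: 0.0
```

Emit:
{"name": "send_rows", "arguments": {"rows": [[-0.8,-16.3,0,0,0,-0.1122],[-0.8,-16.3,0,0,0,-0.1122],[-0.8,-16.3,0,0,0,-0.1122],[-0.8,-16.3,0,0,0,-0.1122],[-0.8,-16.3,0,0,0,-0.1122],[-0.8,-16.3,0,0,0,-0.1122],[-0.8,-16.3,0,0,0,-0.1122]], "grip": 32}}

```text
time: 25.82
tool_pos: [0.4966, 0.1576, 0.1425]
ee_rot: [3.141, 0.0, 2.295]
wrist_force: [0.3, -0.2, 1.0]
width: 0.0322
finger_force: 0.0
```

Emit:
{"name": "send_rows", "arguments": {"rows": [[-0.8,-16.3,0,0,0,-0.1122],[-0.8,-16.3,0,0,0,-0.1122],[-0.8,-16.3,0,0,0,-0.1122],[-0.8,-16.3,0,0,0,-0.1122],[-0.8,-16.3,0,0,0,-0.1122],[-0.8,-16.3,0,0,0,-0.1122],[-0.8,-16.3,0,0,0,-0.1122],[0,0,0,0,0,0]]}}

```text
time: 26.48
tool_pos: [0.4911, 0.042, 0.1424]
ee_rot: [3.141, 0.001, 1.51]
wrist_force: [0.5, 0.5, -0.3]
width: 0.0318
finger_force: 0.0
```

Emit:
{"name": "send_rows", "arguments": {"rows": [[0,0,-20,0,0,0],[0,0,-25,0,0,0],[0,0,-25,0,0,0],[0,0,-15,0,0,0],[0,0,-10,0,0,0],[0,0,-5,0,0,0],[0,0,0,0,0,0],[0,0,0,0,0,0]]}}

```text
time: 27.15
tool_pos: [0.4917, 0.0445, 0.0426]
ee_rot: [3.14, -0.0, 1.516]
wrist_force: [-0.3, -0.1, 0.3]
width: 0.0317
finger_force: 0.0
```

Emit:
{"name": "send_rows", "arguments": {"rows": [[0,0,0,0,0,0],[0,0,0,0,0,0],[0,0,0,0,0,0],[0,0,0,0,0,0],[0,0,0,0,0,0]], "grip": 4}}

```text
time: 27.57
tool_pos: [0.4912, 0.0443, 0.0425]
ee_rot: [3.141, -0.0, 1.515]
wrist_force: [-1.9, 0.0, 3.1]
width: 0.0103
finger_force: 30.0
```

Emit:
{"name": "send_rows", "arguments": {"rows": [[4,-0.2,0,0,0,0],[8,-0.5,0,0,0,0],[12,-0.7,0,0,0,0],[14,-0.8,0,0,0,0],[14,-0.8,0,0,0,0],[14,-0.8,0,0,0,0],[14,-0.8,0,0,0,0],[12,-0.7,0,0,0,0]]}}

```text
time: 28.23
tool_pos: [0.5846, 0.0397, 0.0425]
ee_rot: [3.14, -0.002, 1.515]
wrist_force: [-3.3, 2.5, 6.7]
width: 0.0098
finger_force: 30.0
```

Emit:
{"name": "send_rows", "arguments": {"rows": [[10,-0.6,0,0,0,0],[8,-0.4,0,0,0,0],[5,-0.3,0,0,0,0],[4,-0.2,0,0,0,0],[0,0,0,0,0,0],[0,0,0,0,0,0]]}}

```text
time: 28.73
tool_pos: [0.6118, 0.0384, 0.0425]
ee_rot: [3.138, -0.002, 1.515]
wrist_force: [1.8, 2.9, 3.9]
width: 0.0101
finger_force: 30.0
```

Emit:
{"name": "send_rows", "arguments": {"rows": [[2,-0.1,0,0,0,0],[2,-0.1,0,0,0,0],[0,0,0,0,0,0]]}}

```text
time: 28.98
tool_pos: [0.6143, 0.0383, 0.0425]
ee_rot: [3.141, -0.002, 1.515]
wrist_force: [-0.4, 4.3, 5.7]
width: 0.0101
finger_force: 30.0
```

Emit:
{"name": "send_rows", "arguments": {"rows": [[2,-0.1,0,0,0,0],[0,0,0,0,0,0],[0,0,0,0,0,0]]}}

```text
time: 29.23
tool_pos: [0.6162, 0.0382, 0.0425]
ee_rot: [3.141, -0.002, 1.515]
wrist_force: [0.4, 5.1, 5.0]
width: 0.01
finger_force: 30.0
```

Emit:
{"name": "send_rows", "arguments": {"rows": [[1.5,-0.1,0,0,0,0],[0,0,0,0,0,0],[0,0,0,0,0,0]]}}

```text
time: 29.48
tool_pos: [0.6176, 0.0381, 0.0425]
ee_rot: [3.141, -0.002, 1.515]
wrist_force: [-1.5, 5.0, 6.5]
width: 0.0098
finger_force: 30.0
```

Emit:
{"name": "send_rows", "arguments": {"rows": [[1.5,-0.1,0,0,0,0],[0,0,0,0,0,0],[0,0,0,0,0,0]]}}

```text
time: 29.73
tool_pos: [0.619, 0.038, 0.0425]
ee_rot: [3.141, -0.002, 1.515]
wrist_force: [0.5, 3.8, 6.2]
width: 0.01
finger_force: 30.0
```

Still sliding, no stop yet.

Emit:
{"name": "send_rows", "arguments": {"rows": [[1.5,-0.1,0,0,0,0],[0,0,0,0,0,0],[0,0,0,0,0,0]]}}

```text
time: 29.98
tool_pos: [0.6206, 0.038, 0.0425]
ee_rot: [3.141, -0.002, 1.515]
wrist_force: [-0.9, 4.5, 5.6]
width: 0.0102
finger_force: 30.0
```

Emit:
{"name": "send_rows", "arguments": {"rows": [[1,0,0,0,0,0],[0,0,0,0,0,0],[0,0,0,0,0,0]]}}

```text
time: 30.23
tool_pos: [0.6215, 0.0379, 0.0425]
ee_rot: [3.141, -0.002, 1.515]
wrist_force: [-0.9, 4.0, 5.9]
width: 0.0102
finger_force: 30.0
```

Emit:
{"name": "send_rows", "arguments": {"rows": [[1,0,0,0,0,0],[0,0,0,0,0,0],[0,0,0,0,0,0]]}}

```text
time: 30.48
tool_pos: [0.6225, 0.0379, 0.0426]
ee_rot: [3.141, -0.002, 1.515]
wrist_force: [-0.5, 4.4, 6.3]
width: 0.0103
finger_force: 30.0
```

Emit:
{"name": "send_rows", "arguments": {"rows": [[1.5,-0.1,0,0,0,0],[0,0,0,0,0,0],[0,0,0,0,0,0]]}}

```text
time: 30.73
tool_pos: [0.624, 0.0378, 0.0425]
ee_rot: [3.141, -0.002, 1.515]
wrist_force: [-0.5, 3.2, 5.7]
width: 0.01
finger_force: 30.0
```

Emit:
{"name": "send_rows", "arguments": {"rows": [[1.5,-0.1,0,0,0,0],[0,0,0,0,0,0],[0,0,0,0,0,0]]}}

```text
time: 30.98
tool_pos: [0.6252, 0.0378, 0.0425]
ee_rot: [-3.142, -0.002, 1.515]
wrist_force: [-0.2, 5.1, 6.2]
width: 0.0101
finger_force: 30.0
```

```bash
python3 - <<'E'
from h import *
b=snap("scene","pics/scene10.png"); o=sensors.get_obs();print(o["tool_pos"],o["wrist_force"])
E
```

```text
[0.6252 0.0377 0.0425] [-1.5992  4.2798  6.7528]
```

Emit:
{"name": "send_rows", "arguments": {"rows": [[1,0,0,0,0,0],[0,0,0,0,0,0],[0,0,0,0,0,0]]}}

```text
time: 31.28
tool_pos: [0.6252, 0.0378, 0.0425]
ee_rot: [-3.139, -0.002, 1.515]
wrist_force: [-3.5, 3.9, 8.2]
width: 0.0096
finger_force: 30.0
```

Emit:
{"name": "send_rows", "arguments": {"rows": [[1,0,0,0,0,0],[0,0,0,0,0,0],[0,0,0,0,0,0]]}}

```text
time: 31.53
tool_pos: [0.6252, 0.0377, 0.0425]
ee_rot: [-3.137, -0.001, 1.515]
wrist_force: [-7.2, 4.2, 9.7]
width: 0.01
finger_force: 30.0
```

Emit:
{"name": "send_rows", "arguments": {"rows": [[1,0,0,0,0,0],[0,0,0,0,0,0],[0,0,0,0,0,0]]}}

```text
time: 31.78
tool_pos: [0.6252, 0.0378, 0.0425]
ee_rot: [-3.135, -0.001, 1.515]
wrist_force: [-8.5, 4.1, 11.0]
width: 0.0102
finger_force: 30.0
```

Firm stop at handle x = 0.625, so the drawer is shut. Unload, release, and go back to the jar.

Emit:
{"name": "send_rows", "arguments": {"rows": [[-2.4,0,0,0,0,0],[0,0,0,0,0,0],[0,0,0,0,0,0]]}}

```text
time: 32.03
tool_pos: [0.6252, 0.0377, 0.0425]
ee_rot: [-3.14, -0.002, 1.515]
wrist_force: [-2.8, 3.8, 7.3]
width: 0.0101
finger_force: 30.0
```

Emit:
{"name": "send_rows", "arguments": {"rows": [[0,0,0,0,0,0],[0,0,0,0,0,0],[0,0,0,0,0,0],[0,0,10,0,0,0],[0,0,25,0,0,0],[0,0,30,0,0,0],[0,0,35,0,0,0],[0,0,20,0,0,0]], "grip": 30}}

```text
time: 32.7
tool_pos: [0.6273, 0.0361, 0.1663]
ee_rot: [3.136, 0.0, 1.514]
wrist_force: [0.1, 0.3, 1.4]
width: 0.0304
finger_force: 0.0
```

Emit:
{"name": "send_rows", "arguments": {"rows": [[-14.2,-21.9,0,0,0,0.1124],[-14.2,-21.9,0,0,0,0.1124],[-14.2,-21.9,0,0,0,0.1124],[-14.2,-21.9,0,0,0,0.1124],[-14.2,-21.9,0,0,0,0.1124],[-14.2,-21.9,0,0,0,0.1124],[-14.2,-21.9,0,0,0,0.1124]], "grip": 84}}

```text
time: 33.28
tool_pos: [0.5257, -0.118, 0.1621]
ee_rot: [-3.141, 0.001, 2.307]
wrist_force: [-0.3, 0.2, -0.2]
width: 0.0731
finger_force: 0.0
```

Emit:
{"name": "send_rows", "arguments": {"rows": [[-14.2,-21.9,0,0,0,0.1124],[-14.2,-21.9,0,0,0,0.1124],[-14.2,-21.9,0,0,0,0.1124],[-14.2,-21.9,0,0,0,0.1124],[-14.2,-21.9,0,0,0,0.1124],[-14.2,-21.9,0,0,0,0.1124],[-14.2,-21.9,0,0,0,0.1124],[0,0,0,0,0,0]]}}

```text
time: 33.95
tool_pos: [0.4249, -0.2736, 0.1621]
ee_rot: [-3.139, -0.001, 3.086]
wrist_force: [-0.1, 0.8, 0.1]
width: 0.0843
finger_force: 0.0
```

Emit:
{"name": "send_rows", "arguments": {"rows": [[0,0,0,0,0,0],[0,0,0,0,0,0]]}}

```text
time: 34.12
tool_pos: [0.4274, -0.2697, 0.1619]
ee_rot: [3.141, 0.0, 3.087]
wrist_force: [0.4, 0.6, 0.3]
width: 0.0843
finger_force: 0.0
```

Emit:
{"name": "send_rows", "arguments": {"rows": [[0,1.8,-15,0,0,0],[0,0,-22,0,0,0],[0,0,-18,0,0,0],[0,0,-11,0,0,0],[0,0,-5.3,0,0,0],[0,0,0,0,0,0],[0,0,0,0,0,0],[0,0,0,0,0,0]]}}

```text
time: 34.78
tool_pos: [0.4282, -0.2685, 0.0918]
ee_rot: [-3.14, 0.002, 3.089]
wrist_force: [0.1, 0.0, 0.7]
width: 0.0838
finger_force: 0.0
```

Emit:
{"name": "send_rows", "arguments": {"rows": [[0,0,0,0,0,0],[0,0,0,0,0,0],[0,0,0,0,0,0],[0,0,0,0,0,0],[0,0,0,0,0,0],[0,0,0,0,0,0]], "grip": 40}}

```text
time: 35.28
tool_pos: [0.4274, -0.2683, 0.0907]
ee_rot: [-3.141, 0.0, 3.088]
wrist_force: [-0.2, 0.4, 1.7]
width: 0.0563
finger_force: 30.0
```

Emit:
{"name": "send_rows", "arguments": {"rows": [[0,0,15,0,0,0],[0,0,25,0,0,0],[0,0,25,0,0,0],[0,0,15,0,0,0],[4,10,0,0,0,0],[8,20,0,0,0,0],[12,30,0,0,0,0],[12,31,0,0,0,0]]}}

```text
time: 35.95
tool_pos: [0.4624, -0.1754, 0.1678]
ee_rot: [3.139, -0.004, 3.086]
wrist_force: [0.9, 0.6, -4.5]
width: 0.0561
finger_force: 30.0
```

Emit:
{"name": "send_rows", "arguments": {"rows": [[12,31,0,0,0,0],[12,31,0,0,0,0],[12,31,0,0,0,0],[12,31,0,0,0,0],[8,20,0,0,0,0],[4.8,12.4,0,0,0,0],[0,0,-20,0,0,0],[0,0,-25,0,0,0]]}}

```text
time: 36.62
tool_pos: [0.5249, -0.0187, 0.1249]
ee_rot: [3.141, 0.002, 3.091]
wrist_force: [-0.1, 0.8, -4.5]
width: 0.0563
finger_force: 30.0
```

Emit:
{"name": "send_rows", "arguments": {"rows": [[0,0,-18,0,0,0],[0,0,-11,0,0,0],[0,0,-6,0,0,0],[0,0,-2,0,0,0],[0,0,0,0,0,0],[0,0,0,0,0,0],[0,0,0,0,0,0]]}}

```text
time: 37.2
tool_pos: [0.5246, -0.0209, 0.0891]
ee_rot: [-3.142, 0.002, 3.088]
wrist_force: [0.5, -0.7, -3.3]
width: 0.0562
finger_force: 30.0
```

Emit:
{"name": "send_rows", "arguments": {"rows": [[0,0,-1.5,0,0,0],[0,0,0,0,0,0],[0,0,0,0,0,0]]}}

```text
time: 37.45
tool_pos: [0.5241, -0.0208, 0.087]
ee_rot: [3.142, 0.0, 3.088]
wrist_force: [-0.4, -0.3, -3.9]
width: 0.0563
finger_force: 30.0
```

```bash
python3 - <<'E'
from h import *
a=cv2.imread("pics/scene0.png");b=snap("scene","pics/scene11.png")
d,v=shift(a,b,(285,224,308,246));print(d,v)
p=np.array([300,240]);print((plane("scene",p+d,0.01)-plane("scene",p,.01))*1000); o=sensors.get_obs();print(o["tool_pos"],o["wrist_force"])
E
```

```text
[-0.125 -0.125] 0.9988484978675842
[-0.0631  0.4856  0.    ]
[ 0.5241 -0.0208  0.087 ] [-0.554   0.1113 -4.7228]
```

Spot on. Set down, release, and go to the tin on the tray.

Emit:
{"name": "send_rows", "arguments": {"rows": [[0,-0.3,-0.7,0,0,0],[0,0,0,0,0,0],[0,0,0,0,0,0]]}}

```text
time: 37.75
tool_pos: [0.5243, -0.021, 0.0867]
ee_rot: [3.141, 0.001, 3.088]
wrist_force: [-0.5, 0.9, -1.2]
width: 0.0564
finger_force: 30.0
```

Emit:
{"name": "send_rows", "arguments": {"rows": [[0,0,0,0,0,0],[0,0,0,0,0,0],[0,0,0,0,0,0],[0,0,0,0,0,0],[0,0,0,0,0,0],[0,0,10,0,0,0],[0,0,25,0,0,0],[0,0,30,0,0,0]], "grip": 84}}

```text
time: 38.42
tool_pos: [0.5225, -0.0209, 0.1502]
ee_rot: [3.141, -0.005, 3.088]
wrist_force: [-0.2, -0.1, -0.3]
width: 0.084
finger_force: 0.0
```

Emit:
{"name": "send_rows", "arguments": {"rows": [[0,0,15,0,0,0],[-1,-20,0,0,0,0],[-3,-33,0,0,0,0],[-3,-33,0,0,0,0],[-3,-33,0,0,0,0],[-3,-33,0,0,0,0],[-3,-33,0,0,0,0],[-3,-33,0,0,0,0]]}}

```text
time: 39.08
tool_pos: [0.5049, -0.2407, 0.1673]
ee_rot: [-3.141, 0.001, 3.088]
wrist_force: [0.2, 0.3, -0.7]
width: 0.0837
finger_force: 0.0
```

Emit:
{"name": "send_rows", "arguments": {"rows": [[-3,-20,0,0,0,0],[-1,-9.7,0,0,0,0],[0,0,0,0,0,0],[0,0,0,0,0,0],[0,0,0,0,0,0]]}}

```text
time: 39.5
tool_pos: [0.5014, -0.2675, 0.1665]
ee_rot: [3.141, 0.0, 3.09]
wrist_force: [-0.0, 0.6, 0.7]
width: 0.0842
finger_force: 0.0
```

Emit:
{"name": "send_rows", "arguments": {"rows": [[-0.4,-1,-20,0,0,0],[0,0,-30,0,0,0],[0,0,-25,0,0,0],[0,0,-18,0,0,0],[0,0,-10,0,0,0],[0,0,-5.7,0,0,0],[0,0,0,0,0,0],[0,0,0,0,0,0]]}}

```text
time: 40.17
tool_pos: [0.5015, -0.2696, 0.0586]
ee_rot: [-3.141, 0.001, 3.089]
wrist_force: [0.1, 0.2, 0.6]
width: 0.0838
finger_force: 0.0
```

Emit:
{"name": "send_rows", "arguments": {"rows": [[0,0,0,0,0,0],[0,0,0,0,0,0],[0,0,0,0,0,0],[0,0,0,0,0,0],[0,0,0,0,0,0],[0,0,0,0,0,0]], "grip": 40}}

```text
time: 40.67
tool_pos: [0.501, -0.2696, 0.0582]
ee_rot: [3.141, 0.001, 3.088]
wrist_force: [0.3, 2.0, 3.4]
width: 0.0565
finger_force: 30.0
```

The jar is back in the path now, so lift higher (+125 mm).

Emit:
{"name": "send_rows", "arguments": {"rows": [[0,0,15,0,0,0],[0,0,25,0,0,0],[0,0,30,0,0,0],[0,0,30,0,0,0],[0,0,25,0,0,0],[0,10,0,0,0,0],[1,20,0,0,0,0],[2,32,0,0,0,0]]}}

```text
time: 41.33
tool_pos: [0.5029, -0.2084, 0.1805]
ee_rot: [-3.141, -0.002, 3.085]
wrist_force: [-0.1, 0.9, -2.2]
width: 0.0565
finger_force: 30.0
```

Emit:
{"name": "send_rows", "arguments": {"rows": [[2,34,0,0,0,0],[2,34,0,0,0,0],[2,34,0,0,0,0],[2,34,0,0,0,0],[2,34,0,0,0,0],[2,34,0,0,0,0],[2,34,0,0,0,0],[2,34,0,0,0,0]]}}

```text
time: 42.0
tool_pos: [0.5181, 0.0664, 0.1799]
ee_rot: [-3.141, -0.004, 3.089]
wrist_force: [0.6, 0.4, -1.4]
width: 0.0566
finger_force: 30.0
```

Emit:
{"name": "send_rows", "arguments": {"rows": [[2,30,0,0,0,0],[1,15,0,0,0,0],[0,8.3,0,0,0,0],[0,0,0,0,0,0],[0,0,-20,0,0,0],[0,0,-30,0,0,0],[0,0,-30,0,0,0],[0,0,-25,0,0,0]]}}

```text
time: 42.67
tool_pos: [0.5214, 0.116, 0.0747]
ee_rot: [-3.14, -0.002, 3.087]
wrist_force: [0.6, -0.1, -1.7]
width: 0.0565
finger_force: 30.0
```

Emit:
{"name": "send_rows", "arguments": {"rows": [[0,0,-12,0,0,0],[0,0,-7,0,0,0],[0,0,-3,0,0,0],[0,0,0,0,0,0],[0,0,0,0,0,0],[0,0,0,0,0,0]]}}

```text
time: 43.17
tool_pos: [0.5241, 0.1176, 0.0574]
ee_rot: [3.141, 0.004, 3.088]
wrist_force: [0.2, 0.5, -1.6]
width: 0.0565
finger_force: 30.0
```

```bash
cat > s.py <<'E'
from h import *
import sys
a=cv2.imread("pics/scene0.png");b=snap("scene","pics/scene12.png")
for nm,box,p in (("tin",(260,190,274,211),[270,205]),("jar",(285,224,308,246),[300,240])):
    d,v=shift(a,b,box);p=np.array(p);print(nm,d,v,((plane("scene",p+d,0.01)-plane("scene",p,.01))*1000)[:2])
o=sensors.get_obs();print(o["time"],o["tool_pos"],o["wrist_force"])
E
python3 s.py
```

```text
tin [ 0.25  -1.125] 0.9956132769584656 [2.3281 3.5973]
jar [-0.125 -0.125] 0.9992214441299438 [-0.0631  0.4856]
43.2167 [0.5239 0.1176 0.0573] [ 0.1209  0.0906 -0.7226]
```

Emit:
{"name": "send_rows", "arguments": {"rows": [[-0.8,0,-2.3,0,0,0],[0,0,0,0,0,0],[0,0,0,0,0,0],[0,0,0,0,0,0]]}}

```text
time: 43.55
tool_pos: [0.5226, 0.1177, 0.0542]
ee_rot: [3.141, 0.002, 3.089]
wrist_force: [1.5, 0.3, 2.2]
width: 0.0568
finger_force: 30.0
```

```bash
python3 s.py
```

```text
tin [-0.125  0.   ] 0.9964578747749329 [-0.2703  0.1528]
jar [-0.125 -0.125] 0.9992393255233765 [-0.0631  0.4856]
43.6 [0.5227 0.1177 0.0542] [0.8021 0.1478 3.3053]
```

Emit:
{"name": "send_rows", "arguments": {"rows": [[0,0,0,0,0,0],[0,0,0,0,0,0],[0,0,0,0,0,0],[0,0,0,0,0,0],[0,0,0,0,0,0],[0,0,10,0,0,0],[0,0,30,0,0,0],[0,0,35,0,0,0]], "grip": 84}}

```text
time: 44.27
tool_pos: [0.5198, 0.1173, 0.1268]
ee_rot: [-3.141, -0.006, 3.088]
wrist_force: [1.3, -0.5, -0.1]
width: 0.084
finger_force: 0.0
```

Emit:
{"name": "send_rows", "arguments": {"rows": [[0,0,35,0,0,0],[0,0,35,0,0,0],[-15,30,0,0,0,0],[-30,30,0,0,0,0],[-30,30,0,0,0,0],[-30,30,0,0,0,0],[-30,30,0,0,0,0],[-30,30,0,0,0,0]]}}

```text
time: 44.93
tool_pos: [0.3581, 0.2959, 0.1992]
ee_rot: [3.141, 0.001, 3.088]
wrist_force: [0.3, 1.3, 0.3]
width: 0.0839
finger_force: 0.0
```

Emit:
{"name": "send_rows", "arguments": {"rows": [[-15,30,0,0,0,0],[0,30,0,0,0,0],[0,30,0,0,0,0],[0,30,0,0,0,0],[0,0,0,0,0,0],[0,0,0,0,0,0]]}}

```text
time: 45.43
tool_pos: [0.3441, 0.4156, 0.1982]
ee_rot: [-3.141, -0.0, 3.091]
wrist_force: [0.3, -0.8, -0.7]
width: 0.0838
finger_force: 0.0
```

```bash
python3 s.py; python3 - <<'E'
from h import *
a=cv2.imread("pics/top0.png");t=snap("top","pics/top13.png");b=cv2.imread("pics/scene12.png")
for nm,box,z in (("tin",(262,210,290,238),.072),("jar",(312,207,340,235),.099)):
    d,v=shift(a,t,box);p=np.array([box[0]+14,box[1]+14]);print(nm,d,v,(plane("top",p+d,z)-plane("top",p,z))*1000)
c=np.hstack([cv2.resize(b[100:270,180:400],None,fx=1.85,fy=1.85,interpolation=cv2.INTER_CUBIC),cv2.resize(t[90:275,195:410],None,fx=1.8,fy=314/185,interpolation=cv2.INTER_CUBIC)])
cv2.imwrite("pics/c13.png",c); print(c.shape)
E
```

```text
tin [-0.25  0.  ] 0.9975001811981201 [-0.5406  0.3055]
jar [-0.125 -0.125] 0.999197781085968 [-0.0631  0.4856]
45.4833 [0.3444 0.4147 0.1984] [ 0.0915 -0.1762  0.0532]
tin [0.    0.125] 0.993045449256897 [-0.3525  0.0021  0.    ]
jar [-0.125  0.   ] 0.9968405961990356 [0.0078 0.3428 0.    ]
(314, 794, 3)
```

View pics/c13.png

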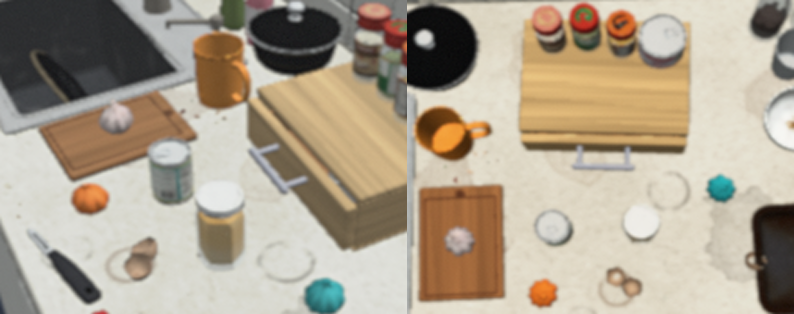

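The last picture shows the garlic on the board at (460,240). The drawer is shut. The tin at (553,227) and jar at (641,222) are upright and within about 0.5 mm of their old spots. Handing in.

```bash
python3 -c "
from bench import ticket
print(ticket.close_job())"
```

```text
the job is handed in; nothing more can be done
None
```

The garlic lies on the chopping board, the drawer is fully shut, and the jar and tin are back upright within about 0.5 mm of their original spots; the pot was upright before I pushed the drawer shut, but I could not see it after that.

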